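# Load the soap rebatch pot and cover it

## Robot

A 6-joint arm with a two-finger parallel gripper is mounted at the origin on the work surface. World frame = base frame: x ahead of the robot, y to its left, z up, the work surface at z = 0. Lengths are in m, angles in rad, forces in N, time in s.
With the tool pointing down it reaches from about 0.3 to 0.775 m from the base axis. Payload 14.6 kg.
Tool frame: the origin (TCP) lies on the centre line of the jaws, within the pads' length; the fingertips stand 25 mm ahead of it and the grasp point (between the pads) lies 6 mm ahead of it (ctrl.tip_reach is the distance from the TCP to the fingertips, in m); z points along the fingers, y is the line along which they close (so a half turn about z gives the same grasp; the last joint's range is limited). The gripper opens to 94 mm and grips with 3 to 60 N. Pads are 16 mm wide; open, the fingers measure 119 mm over their backs; the gripper's body (75 mm by 177 mm) begins 78 mm behind the grasp point.
Start: joints at [1.254, 0.3, 1.521, -0, 1.321, -0.067], TCP at [0.136, 0.533, 0.23] pointing down, gripper open.
Joint ranges: [-3.03, 3.03], [-0.79, 2.21], [0.23, 2.52], [-1.04, 4.18], [0, 3.07], [-2.55, 2.55]. Speed limits (rad/s): [2.22, 2.22, 2.57, 3.14, 3.14, 3.14].

## Interface

Orientations are given as [roll, pitch, yaw] about the fixed x, y, z axes, in that order (R = Rz(yaw) Ry(pitch) Rx(roll)).
In Python, from station import ctrl gives the robot as it stands. The module is installed in compiled form; this text tells all that it offers.
- The arm moves only by the tool apply_moves, never from a script. Its argument "deltas" is a list of rows, each a list of 7 numbers: the closure in counts, from 0 (fully open) to 255 (shut), then the shift along the world's x, y, z in cm, then the turn, a rotation vector about the world's x, y, z in rad. In form: [[jaw, tx, ty, tz, ax, ay, az], ...]. A call has 1 to 10 rows; each row shifts and turns the commanded pose from where the row before left it; what a row does not reach is not made up. A row lasts 1/10 s, in which the tool goes at most 50 mm and 8.59 degrees, less where a joint would pass 70% of its speed; a pose out of reach is approached as far as the arm can. A call with a gripper value outside its range is refused whole. The fingers move at their own pace and stop on an object; "grip_force" is the grip in N (left out, the last holds). Time passes only in rows, so rows that do not move let the fingers close. It gives the time, the measured TCP pose, the force, the opening and the grip force at its end, in the units of the state.
- ctrl.get_obs(): the state, without advancing time (a new reading comes with each control period).
- ctrl.camera(name): name is "side" or "top"; returns a dict with "img" (384x512x3 uint8, red, green, blue), "K" (3x3 intrinsics, pixels), "k1" (the pictures are not rectified: a ray, as slopes to the right and down, at radius r is drawn at 1 + k1 r^2 times it, then the intrinsics apply), "pose" (4x4, takes a point from camera to world coordinates). Camera axes: x right, y up, looking along -z (the intrinsics and any distortion apply to the point x, -y, -z); pixel columns grow to the right and rows downward; lengths in m; the calibration is good to about 2 mm. A picture is of the moment at which its call begins. There is no depth.
- ctrl.hand_in(): hands the job in; it is judged then, once.
The state is a dict: "time_s": time; "qpos": joint angles; "joint_vel": joint speeds; "tau": joint torques, N m; "ee_pos": TCP position; "eef_rot": TCP orientation; "force": force on the tool from outside, world axes, zero at the start; "moment": the same for the moment, N m; "grip_width": finger opening in m; "grip_force": force on a finger pad.
Only numpy, scipy, OpenCV 4.12 (cv2) and the standard library are available. Lean on these libraries where they do the work, as an engineer would, in place of code of your own. Each camera call takes 0.05 s, during which the arm holds its last target. There are 200 camera calls.

## Task

Put the two slant-cut soap end pieces lying on the bench into the steel pot on the hotplate, then cover the pot with its lid: lower it on rather than letting it drop, and leave it seated and level all round. Keep the pot on the middle of the hotplate, and leave the good bars, the scraper and the brush where they are.

Things in the scene. Friction and masses are not known exactly. Their poses are not given: they have to be found in the camera images.
- hotplate: white electric hotplate, fixed: case 240 x 210 x 50 mm (x, y, z), dial on its -x face, a round dark cooking plate 180 mm across whose top is 62 mm above the bench. Origin at bench height under the middle of the cooking plate; z up. It stands on the robot's left or on its right; the lid lies on the other side.
- pot: plain steel pot loose on the hotplate, 1.1 kg: 160 mm outer diameter, 95 mm high, wall 3 mm, floor 5 mm; two loop handles on its +x and -x sides reach 108 mm from the axis, 19 mm below the rim. Two older end pieces (28 mm thick) already lie inside on its floor. Origin at the centre of its underside; z up.
- pot_rim (a point): centre of the pot's mouth, in the plane of the rim (95 mm above the pot's underside); inner radius 75 mm at the least. Axes as the pot's.
- lid: the pot's loose round steel lid, handle up on the bench, 0.2 to 0.5 kg, 168 mm across. Its flat edge (3 mm thick) rests on the rim; a spigot below it, 9 mm deep, radius 72 mm at the edge tapering to 66, drops inside the pot with some 4 mm of play. Origin on the axis at the underside of the edge: at pot_rim when seated, 9 mm above the bench at the start. z up, x along the handle.
- lid_grip (a point): middle of the lid's handle, a flat dark bar 88 mm long (lid's x), 16 mm wide (lid's y), 10 mm high, on a leg near each end (14 mm wide, 36 mm from the middle), free space below. 40 mm above the lid's origin; the top of the dished lid is 11 mm above that origin.
- end_a: cream soap end piece to be loaded, 40 to 65 g, a stub lying flat on the bench: 28 mm thick (z), 44 mm wide between parallel side faces (y), about 40 mm long (x): square end at x = -20 mm, the other cut askew from x = +12 mm (at y = -22 mm) to x = +28 mm (at y = +22 mm). Origin at its middle, 14 mm above its underside.
- end_b: the second soap end piece to be loaded, same size, shape and axes as end_a.
- bar1: good soap bar, to be left alone: 90 x 44 x 28 mm, square ends, one of two side by side on a wooden board 12 mm thick at the far side of the bench. Origin at the centre of its underside.
- bar2: good soap bar, as bar1.
- scraper: bench scraper lying flat, to be left alone: steel blade 110 mm wide with a wooden grip 28 x 112 x 24 mm. Origin at the centre of the grip's underside, blade towards its +x.
- brush: bench brush standing on its bristles, to be left alone: 28 mm wide, 200 mm long along its y, 38 mm high. Origin under the neck.
Things that resemble listed ones, but are neither listed nor needed, are in the scene too. What is shaped like the end_a but green or purple is not meant. Leave any black look-alike of the end_b alone.

How it is judged:
By the outcome, as a careful person would: the job done as asked, in the order asked, and still so for the second after the job is handed in, with the robot touching nothing.
It also fails if it takes over 72 s, if anything falls off the work surface, if the arm or the gripper's body presses on something with over 40 N, if the wrist force passes 120 N, or if a joint passes its speed limit or range.

## Working session

There is one attempt and no reset: what is moved stays moved. The work goes in short steps, Python scripts to look and compute and a tool call to move; the robot and the scene stay as the last step left them, time stands still between calls to the robot, and variables do not carry over. Pictures are saved under pics/ and viewed, at most 10 in all, crops included, and the job is handed in when it is done.

Besides the shell and the picture viewer there is one more tool, called after ">>>" in YAML: its name, and indented under it one key for each argument. apply_moves: Moves the arm, as the interface text tells. Its arguments: {"type":"object","properties":{"deltas":{"type":"array"},"grip_force":{"type":"number"}},"required":["deltas"]}

```bash
mkdir -p pics
cat > h.py <<'E'
import numpy as np, cv2
from station import ctrl
def cam(n):
    c=ctrl.camera(n); c['bgr']=cv2.cvtColor(c['img'],cv2.COLOR_RGB2BGR); return c
def ray(c,uv):
    K=c['K']; d=np.array([(uv[0]-K[0,2])/K[0,0],(uv[1]-K[1,2])/K[1,1]]); s=d.copy()
    for _ in range(20): s=d/(1+c['k1']*(s@s))
    P=c['pose']; v=P[:3,:3]@np.array([s[0],-s[1],-1]); return P[:3,3],v
def onz(c,uv,z):
    o,v=ray(c,uv); return o+v*(z-o[2])/v[2]
def proj(c,p):
    P=c['pose']; q=P[:3,:3].T@(np.array(p)-P[:3,3]); s=np.array([q[0],-q[1]])/-q[2]; s=s*(1+c['k1']*(s@s))
    return c['K'][:2,:2]@s+c['K'][:2,2]
E
python3 - <<'E'
from h import *
for n in('top','side'):
    c=cam(n); cv2.imwrite(f'pics/{n}0.png',cv2.resize(c['bgr'],(800,600)) ); print(n,c['K'].round(1).tolist(),c['k1'],c['pose'].round(3).tolist())
o=ctrl.get_obs();print(o)
E
```

```text
top [[363.2, 0.0, 255.5], [0.0, 363.2, 190.3], [0.0, 0.0, 1.0]] -0.002178234398132953 [[0.021, 0.996, -0.092, 0.526], [-1.0, 0.023, 0.02, 0.011], [0.022, 0.092, 0.996, 0.982], [0.0, 0.0, 0.0, 1.0]]
side [[392.6, 0.0, 256.2], [0.0, 392.6, 181.9], [0.0, 0.0, 1.0]] -0.030305042389506976 [[0.929, 0.217, -0.301, 0.267], [-0.371, 0.545, -0.752, -0.873], [0.001, 0.81, 0.587, 0.795], [0.0, 0.0, 0.0, 1.0]]
{'time_s': 0.1, 'qpos': array([ 1.25442980e+00,  3.00430080e-01,  1.52150243e+00,  2.28694750e-06,
        1.32070586e+00, -6.66107141e-02]), 'joint_vel': array([-0.00062017,  0.00011819, -0.00108439, -0.00187495,  0.00033889,
       -0.00101707]), 'tau': array([-2.89177597e-04, -5.32634425e+01, -3.53285301e+01,  7.08816969e-02,
        2.34568783e-02, -3.52418510e-05]), 'ee_pos': array([0.13588618, 0.53273784, 0.22994209]), 'eef_rot': array([-3.14054940e+00, -7.18152396e-05,  2.89183623e+00]), 'force': array([ 0.06097632, -0.02414882,  0.01087348]), 'moment': array([-0.00450747, -0.01839041,  0.06140944]), 'grip_force': 0.0, 'grip_width': 0.09413832306214322}
```

View pics/top0.png

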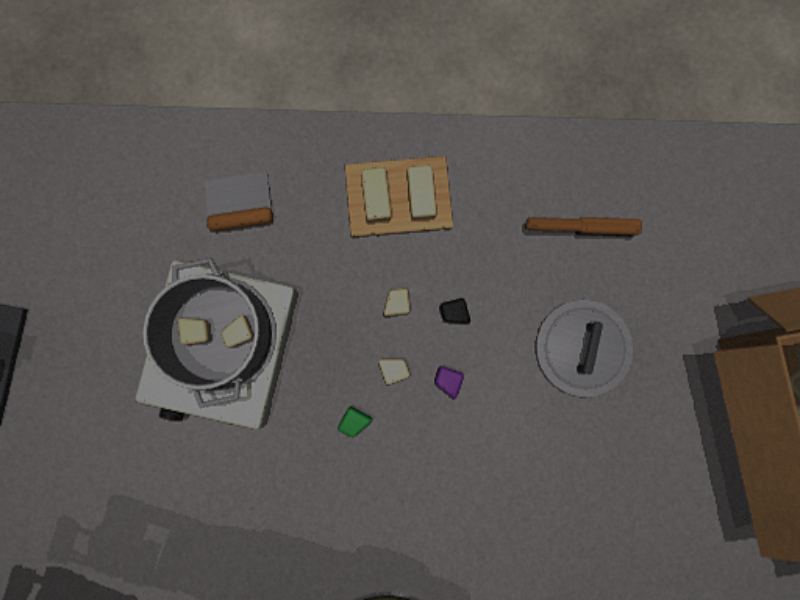

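View pics/side0.png

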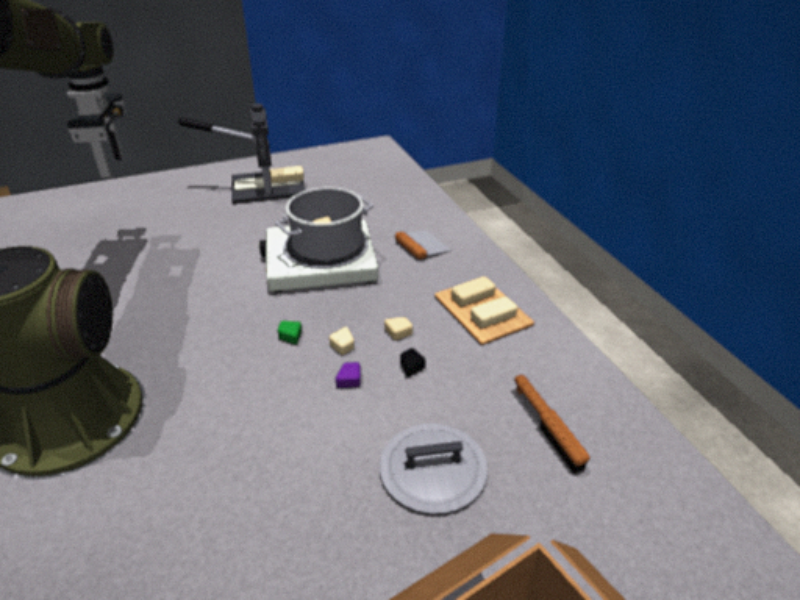

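Top view (800x600): two cream stubs at (397,302) and (394,370). The pot's mouth is near (208,331) and the lid at (585,347), with its handle bar at (590,347) running nearly vertical. The black, purple and green stubs are decoys.

```bash
cat > m.py <<'E'
from h import *
c=cam('top'); im=c['bgr'].astype(int); s=1/1.5625
hsv=cv2.cvtColor(c['bgr'],cv2.COLOR_BGR2HSV)
def blob(m,uv):
    n,l,st,ce=cv2.connectedComponentsWithStats(m.astype(np.uint8)); 
    i=min(range(1,n),key=lambda i:np.hypot(*(ce[i]-uv))+ (1e3 if st[i,4]<40 else 0)); return l==i
m=(im[...,2]-im[...,0]>18)&(im[...,2]>110)
for uv in((397,302),(394,370),(193,331),(237,332)):
    b=blob(m,np.array(uv)*s); k=max(cv2.findContours(b.astype(np.uint8),0,1)[0],key=len)
    z=.028 if uv[0]>300 else .095
    w=np.array([onz(c,p[0],z)[:2] for p in k])
    a=cv2.approxPolyDP((w*1e4).astype(np.int32).reshape(-1,1,2),55,True)[:,0]/1e4
    M=cv2.moments((w*1e5).astype(np.int32).reshape(-1,1,2));print(uv,b.sum(),'centroid',M['m10']/M['m00']/1e5,M['m01']/M['m00']/1e5);print(a.tolist())
    e=np.roll(a,-1,0)-a; print(' len',np.hypot(*e.T).round(4),'ang',np.arctan2(e[:,1],e[:,0]).round(3))
# dark handle
d=(hsv[...,2]<60); d[:, :int(550*s)]=0; d[:,int(625*s):]=0; d[:int(310*s)]=0; d[int(385*s):]=0
b=blob(d,np.array((590,347))*s); k=max(cv2.findContours(b.astype(np.uint8),0,1)[0],key=len)
w=np.array([onz(c,p[0],.054)[:2] for p in k]); r=cv2.minAreaRect((w*1e3).astype(np.float32)); print('handle',b.sum(),r)
g=cv2.cvtColor(c['bgr'],cv2.COLOR_BGR2GRAY)
cv2.imwrite('pics/crop1.png',np.hstack([cv2.resize(c['bgr'][155:280,80:200],None,fx=3.2,fy=3.2,interpolation=2),cv2.resize(c['bgr'][180:305,235:355] if 0 else c['bgr'][160:285,325:425],None,fx=3.2,fy=3.2,interpolation=2)]))
E
python3 m.py
```

```text
(397, 302) 117 centroid 0.6072581399201575 -0.005166492845077685
[[0.6293, -0.0179], [0.6234, 0.0083], [0.5862, 0.0153], [0.5923, -0.024]]
 len [0.0269 0.0379 0.0398 0.0375] ang [ 1.792  2.956 -1.417  0.163]
(394, 370) 85 centroid 0.4938179302007082 -0.0014240631592723671
[[0.5075, 0.0239], [0.4717, 0.0075], [0.4852, -0.026], [0.5109, -0.0125]]
 len [0.0394 0.0361 0.029  0.0366] ang [-2.712 -1.188  0.484  1.664]
(193, 331) 241 centroid 0.5501899843775373 0.31377433964106405
[[0.5676, 0.3347], [0.5315, 0.3279], [0.5371, 0.2921], [0.566, 0.2985]]
 len [0.0367 0.0362 0.0296 0.0362] ang [-2.955 -1.416  0.218  1.527]
(237, 332) 107 centroid 0.5492406037677781 0.2455202530478605
[[0.5746, 0.2385], [0.5497, 0.2663], [0.5281, 0.258], [0.5409, 0.2249]]
 len [0.0373 0.0231 0.0355 0.0363] ang [ 2.301 -2.775 -1.202  0.384]
handle 323 ((537.9774169921875, -321.8846740722656), (26.641820907592773, 88.17768096923828), 77.02690887451172)
```

View pics/crop1.png

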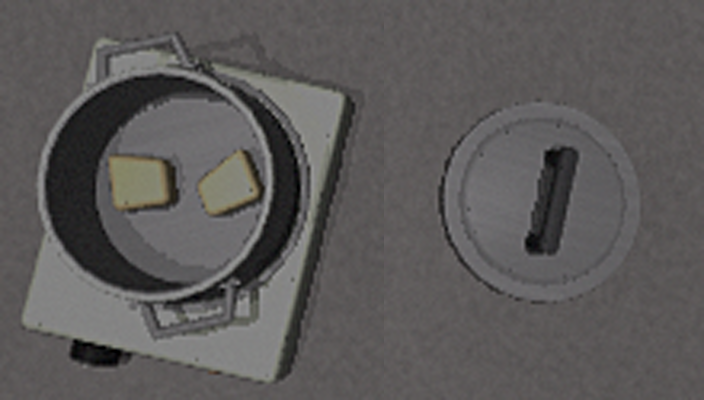

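Crop: the pot rim spans about (39..271, 66..303), and the lid disc is centred near (541,202) with its bar tilted. The bar runs about -13° from world x. Next I fit both circles.

```bash
cat > circ.py <<'E'
from h import *
def hough(c,uv,z,R,win=55,p2=25):
    # centre of circle of radius R near pixel uv in plane z
    g=cv2.cvtColor(c['bgr'],cv2.COLOR_BGR2GRAY); u,v=map(int,uv); x0,y0=max(u-win,0),max(v-win,0); f=4
    cr=cv2.resize(g[y0:v+win,x0:u+win],None,fx=f,fy=f,interpolation=cv2.INTER_CUBIC); cr=cv2.GaussianBlur(cv2.createCLAHE(3).apply(cr),(7,7),0)
    p=onz(c,uv,z); r=f*(np.hypot(*(proj(c,p+[R,0,0])-proj(c,p-[R,0,0])))+np.hypot(*(proj(c,p+[0,R,0])-proj(c,p-[0,R,0]))))/4
    q=cv2.HoughCircles(cr,cv2.HOUGH_GRADIENT_ALT if 0 else cv2.HOUGH_GRADIENT,1,8,param1=90,param2=p2,minRadius=int(r-5),maxRadius=int(r+5))
    out=[]
    if q is not None:
        for a in q[0][:3]: out.append((onz(c,((a[0]+.5)/f-.5+x0,(a[1]+.5)/f-.5+y0),z)[:2].round(4).tolist(),round(float(a[2]-r),1)))
    return out
if __name__=='__main__':
    t=cam('top')
    print('pot outer',hough(t,(128,213),.157,.080)); print('pot inner',hough(t,(128,213),.157,.077))
    print('lid outer',hough(t,(374,222),.011,.084)); 
    print('pot foot seen',[onz(t,u,.157)[:2].round(4) for u in((92.2,213),(164.7,213),(128,175.6),(128,249.7))])
    print('lid ext',[onz(t,u,.011)[:2].round(4) for u in((342.5,222),(404.8,222),(374,191.5),(374,254))])
    print('hp corners z.05',[onz(t,np.array(u)/1.5625,.05)[:2].round(4) for u in((174,262),(297,287),(262,427),(137,402))])
E
python3 circ.py
```

```text
pot outer [([0.5502, 0.2816], -0.7), ([0.543, 0.2768], 1.5), ([0.5503, 0.2772], -0.7)]
pot inner [([0.5452, 0.2774], 4.0), ([0.5497, 0.2805], 2.9), ([0.552, 0.2761], 1.8)]
lid outer [([0.5364, -0.33], -2.0)]
pot foot seen [array([0.5435, 0.3596]), array([0.547 , 0.1975]), array([0.63  , 0.2842]), array([0.4635, 0.2754])]
lid ext [array([ 0.5367, -0.2443]), array([ 0.5402, -0.4128]), array([ 0.6207, -0.3301]), array([ 0.4535, -0.3285])]
hp corners z.05 [array([0.6629, 0.3632]), array([0.6263, 0.16  ]), array([0.3987, 0.2077]), array([0.4346, 0.4092])]
```

>>> apply_moves:
  deltas:
    - [0,4,-4.5,0,0,0,-0.1]
    - [0,4,-4.5,0,0,0,-0.1]
    - [0,4,-4.5,0,0,0,-0.1]
    - [0,4,-4.5,0,0,0,-0.1]
    - [0,4,-4.5,0,0,0,-0.1]
    - [0,4,-4.5,0,0,0,-0.1]
    - [0,4,-4.5,0,0,0,-0.1]
    - [0,4,-4.5,0,0,0,-0.1]
    - [0,4,-4.5,0,0,0,-0.1]
    - [0,4,-4.5,0,0,0,-0.1]

```text
time_s: 1.2
ee_pos: [0.4692, 0.1573, 0.2306]
eef_rot: [3.141, -0.0, 1.888]
force: [0.5, 0.4, -0.8]
grip_width: 0.0937
grip_force: 0.0
```

>>> apply_moves:
  deltas:
    - [0,3,-3.5,0,0,0,-0.05]
    - [0,3,-3.5,0,0,0,-0.05]
    - [0,3,-3.5,0,0,0,-0.05]
    - [0,3,-3.5,0,0,0,0]
    - [0,1.8,-2.2,0,0,0,0]
    - [0,0,0,-4,0,0,0]
    - [0,0,0,-4,0,0,0]
    - [0,0,0,-4,0,0,0]
    - [0,0,0,-2,0,0,0]
    - [0,0,0,0,0,0,0]

```text
time_s: 2.2
ee_pos: [0.6046, -0.0027, 0.0873]
eef_rot: [-3.136, -0.001, 1.742]
force: [-0.7, 0.1, 1.2]
grip_width: 0.0942
grip_force: 0.0
```

Run:
```python
from h import *
a=cam('side'); cv2.imwrite('pics/g1.png',cv2.resize(a['bgr'][150:280,150:320],None,fx=4,fy=4,interpolation=2)); print(ctrl.get_obs()['ee_pos'],ctrl.get_obs()['eef_rot'])
```

```text
[ 0.60570514 -0.00275309  0.08967295] [-3.13941778e+00 -5.33990057e-04  1.74178643e+00]
```

View pics/g1.png

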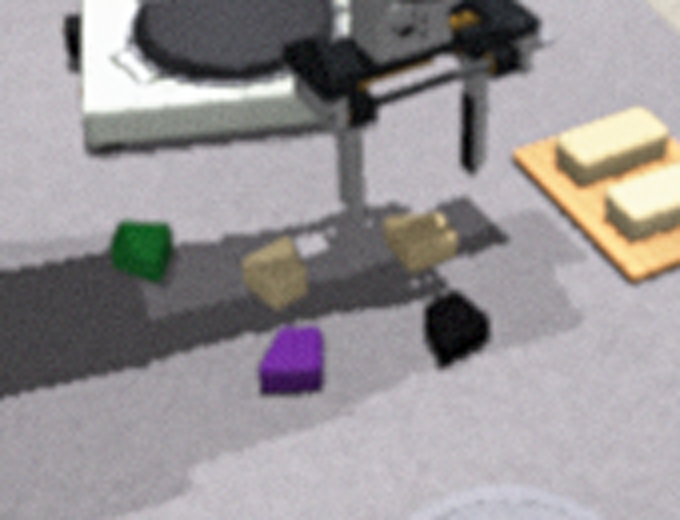

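The open fingers straddle the far cream piece at (420,242). Descend and grip.

>>> apply_moves:
  deltas:
    - [0,0,-0.2,-3,0,0,0]
    - [0,0,0,-2.0,0,0,0]
    - [0,0,0,-0.9,0,0,0]
    - [0,0,0,0,0,0,0]
    - [255,0,0,0,0,0,0]
    - [255,0,0,0,0,0,0]
    - [255,0,0,0,0,0,0]
    - [255,0,0,0,0,0,0]
    - [255,0,0,0,0,0,0]
    - [255,0,0,0,0,0,0]
  grip_force: 15

```text
time_s: 3.25
ee_pos: [0.6062, -0.0048, 0.0316]
eef_rot: [3.141, -0.0, 1.742]
force: [0.6, -0.3, 0.2]
grip_width: 0.0492
grip_force: 0.2
```

>>> apply_moves:
  deltas:
    - [255,0,0,0,0,0,0]
    - [255,0,0,0,0,0,0]
    - [255,0,0,0,0,0,0]
    - [255,0,0,0,0,0,0]
    - [255,0,0,2,0,0,0]
    - [255,0,0,3,0,0,0]
    - [255,0,0,4,0,0,0]
    - [255,0,0,4,0,0,0]
    - [255,0,0,4,0,0,0]
    - [255,0,0,4,0,0,0]

```text
time_s: 4.25
ee_pos: [0.6058, -0.0048, 0.243]
eef_rot: [-3.141, -0.0, 1.742]
force: [-0.6, 0.0, -0.8]
grip_width: 0.0438
grip_force: 15.0
```

>>> apply_moves:
  deltas:
    - [255,-0.1,2.85,0,0,0,0.14]
    - [255,-0.1,2.85,0,0,0,0.14]
    - [255,-0.1,2.85,0,0,0,0.14]
    - [255,-0.1,2.85,0,0,0,0.14]
    - [255,-0.1,2.85,0,0,0,0.14]
    - [255,-0.1,2.85,0,0,0,0.14]
    - [255,-0.1,2.85,0,0,0,0.14]
    - [255,-0.1,2.85,0,0,0,0.14]
    - [255,-0.3,2.85,0,0,0,0.14]
    - [255,-0.3,2.85,0,0,0,0.14]

```text
time_s: 5.25
ee_pos: [0.5918, 0.2813, 0.2411]
eef_rot: [-3.141, -0.001, -3.136]
force: [0.2, 0.3, -0.9]
grip_width: 0.0437
grip_force: 15.0
```

>>> apply_moves:
  deltas:
    - [255,0,0,0,0,0,0]
    - [255,0,0,-3,0,0,0]
    - [255,0,0,-3,0,0,0]
    - [255,0,0,-3,0,0,0]
    - [255,0,0,-1.5,0,0,0]
    - [255,0,0,-0.7,0,0,0]
    - [255,0,0,0,0,0,0]
    - [255,0,0,0,0,0,0]

```text
time_s: 6.05
ee_pos: [0.5927, 0.2803, 0.1309]
eef_rot: [3.141, 0.002, 3.141]
force: [-0.1, 0.9, -0.6]
grip_width: 0.0438
grip_force: 15.0
```

Run:
```python
from h import *
a=cam('side'); b=cam('top'); cv2.imwrite('pics/g2.png',np.hstack([cv2.resize(a['bgr'][90:200,150:270],(480,440),interpolation=2),cv2.resize(b['bgr'][160:270,70:140+10],(320,440),interpolation=2)])); print(ctrl.get_obs()['ee_pos'],ctrl.get_obs()['eef_rot'],ctrl.get_obs()['force'])
```

```text
[0.59264936 0.28035866 0.13090175] [ 3.14083496e+00  1.92286657e-03 -3.14158154e+00] [-1.35092802 -0.2908044   0.44584996]
```

View pics/g2.png

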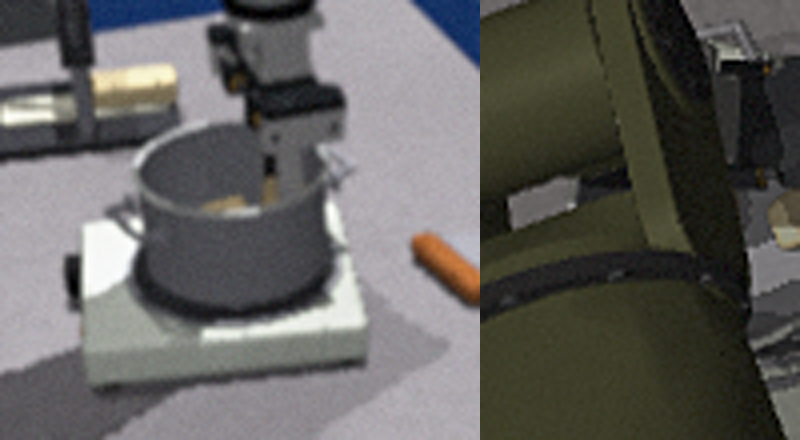

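The piece is inside the pot, clear of the rim and on its far (+x) side. Lower slightly, open partway and rise.

>>> apply_moves:
  deltas:
    - [255,0,0,-1,0,0,0]
    - [255,0,0,-0.6,0,0,0]
    - [255,0,0,0,0,0,0]
    - [90,0,0,0,0,0,0]
    - [90,0,0,0,0,0,0]
    - [90,0,0,0,0,0,0]
    - [90,0,0,0,0,0,0]
    - [90,0,0,2,0,0,0]
    - [90,0,0,4,0,0,0]
    - [90,0,0,4,0,0,0]

```text
time_s: 7.15
ee_pos: [0.5918, 0.2801, 0.2144]
eef_rot: [-3.141, -0.001, -3.141]
force: [0.2, 0.6, 0.5]
grip_width: 0.0605
grip_force: 0.0
```

>>> apply_moves:
  deltas:
    - [90,0,0,2.5,0,0,0]
    - [0,-0.9,-2.8,0,0,0,0.04]
    - [0,-0.9,-2.8,0,0,0,0.04]
    - [0,-0.9,-2.8,0,0,0,0.04]
    - [0,-1,-2.8,0,0,0,0.04]
    - [0,-1,-2.8,0,0,0,0.05]
    - [0,-1,-2.8,0,0,0,0.05]
    - [0,-1,-2.8,0,0,0,0.05]
    - [0,-1,-2.8,0,0,0,0.05]
    - [0,-1,-2.8,0,0,0,0.05]

```text
time_s: 8.15
ee_pos: [0.5046, 0.0272, 0.2387]
eef_rot: [-3.141, 0.001, -2.729]
force: [0.3, -0.6, 0.1]
grip_width: 0.0937
grip_force: 0.0
```

Run:
```python
from h import *
a=cam('side'); b=cam('top'); cv2.imwrite('pics/g3.png',np.hstack([cv2.resize(a['bgr'][90:250,150:290],(400,457),interpolation=2),cv2.resize(b['bgr'][160:260,80:168],(400,457),interpolation=2)])); print(ctrl.get_obs()['ee_pos'],ctrl.get_obs()['eef_rot'],ctrl.get_obs()['qpos'])
```

```text
[0.50447002 0.02594361 0.23888907] [-3.14097995e+00  4.09751242e-04 -2.73226517e+00] [-2.09488221e-02  1.92510957e-01  1.63466365e+00 -3.99049077e-04
  1.31379009e+00 -2.00097119e+00]
```

View pics/g3.png

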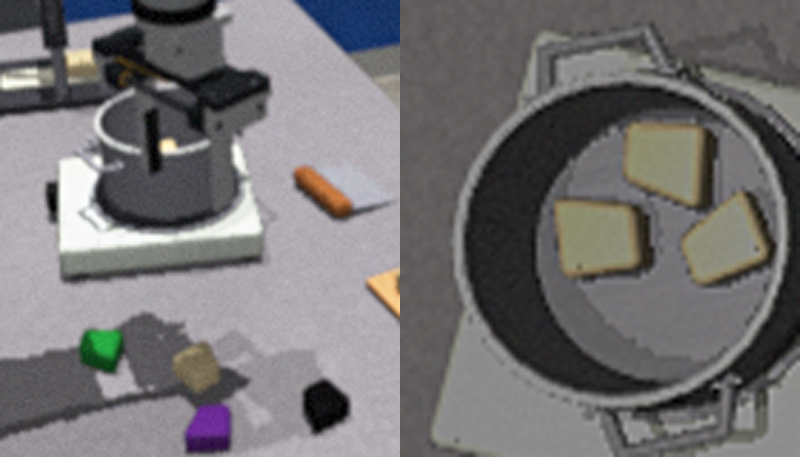

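The pot now holds three pieces: the new one at (668,163) lies flat on the far side, with free floor at the near side. Next is the second piece.

>>> apply_moves:
  deltas:
    - [0,-1,-2.8,0,0,0,0.03]
    - [0,0,0,-4,0,0,0]
    - [0,0,0,-4,0,0,0]
    - [0,0,0,-4,0,0,0]
    - [0,0,0,-4,0,0,0]
    - [0,0,0,-3,0,0,0]
    - [0,0,0,-1.8,0,0,0]
    - [0,0,0,0,0,0,0]
    - [255,0,0,0,0,0,0]
    - [255,0,0,0,0,0,0]

```text
time_s: 9.25
ee_pos: [0.496, 0.0004, 0.0318]
eef_rot: [-3.141, 0.002, -2.701]
force: [0.3, -0.2, 0.4]
grip_width: 0.0812
grip_force: 0.0
```

>>> apply_moves:
  deltas:
    - [255,0,0,0,0,0,0]
    - [255,0,0,0,0,0,0]
    - [255,0,0,0,0,0,0]
    - [255,0,0,0,0,0,0]
    - [255,0,0,0,0,0,0]
    - [255,0,0,0,0,0,0]
    - [255,0,0,0,0,0,0]
    - [255,0,0,0,0,0,0]

```text
time_s: 10.05
ee_pos: [0.4952, 0.0002, 0.0306]
eef_rot: [-3.141, 0.0, -2.701]
force: [-0.5, -0.0, 3.4]
grip_width: 0.044
grip_force: 14.9
```

>>> apply_moves:
  deltas:
    - [255,0,0,2,0,0,0]
    - [255,0,0,4,0,0,0]
    - [255,0,0,4,0,0,0]
    - [255,0,0,4,0,0,0]
    - [255,0,0,4,0,0,0]
    - [255,0,0,3,0,0,0]
    - [255,0,2.8,0,0,0,-0.04]
    - [255,0,2.8,0,0,0,-0.04]
    - [255,0,2.8,0,0,0,-0.04]
    - [255,0,2.8,0,0,0,-0.05]

```text
time_s: 11.05
ee_pos: [0.4949, 0.1133, 0.2402]
eef_rot: [3.141, -0.0, -2.873]
force: [-0.1, 0.6, -0.4]
grip_width: 0.0442
grip_force: 14.9
```

>>> apply_moves:
  deltas:
    - [255,0.1,2.8,0,0,0,-0.05]
    - [255,0.1,2.8,0,0,0,-0.05]
    - [255,0.1,2.8,0,0,0,-0.05]
    - [255,0.1,2.8,0,0,0,-0.05]
    - [255,0.1,2.8,0,0,0,-0.07]
    - [255,0.1,2.7,0,0,0,0]
    - [255,0,0,0,0,0,0]
    - [255,0,0,0,0,0,0]

```text
time_s: 11.85
ee_pos: [0.5009, 0.2793, 0.2399]
eef_rot: [-3.141, -0.001, -3.14]
force: [0.6, -1.2, -0.6]
grip_width: 0.0438
grip_force: 14.9
```

>>> apply_moves:
  deltas:
    - [255,0,0,-3,0,0,0]
    - [255,0,0,-3,0,0,0]
    - [255,0,0,-2,0,0,0]
    - [255,0,0,-1.5,0,0,0]
    - [255,0,0,-1.5,0,0,0]
    - [255,0,0,0,0,0,0]

```text
time_s: 12.45
ee_pos: [0.5005, 0.2778, 0.1287]
eef_rot: [-3.14, -0.003, 3.141]
force: [-0.4, -0.3, -0.2]
grip_width: 0.0443
grip_force: 14.9
```

>>> apply_moves:
  deltas:
    - [255,0,0,-0.7,0,0,0]
    - [255,0,0,-0.7,0,0,0]
    - [255,0,0,0,0,0,0]
    - [90,0,0,0,0,0,0]
    - [90,0,0,0,0,0,0]
    - [90,0,0,0,0,0,0]
    - [90,0,0,0,0,0,0]
    - [90,0,0,2,0,0,0]
    - [90,0,0,4,0,0,0]
    - [90,0,0,4,0,0,0]

```text
time_s: 13.45
ee_pos: [0.5008, 0.2791, 0.2175]
eef_rot: [-3.141, -0.001, -3.141]
force: [0.5, 0.2, 0.1]
grip_width: 0.061
grip_force: 0.0
```

>>> apply_moves:
  deltas:
    - [90,0,0,2.5,0,0,0]
    - [0,0.3,-4.5,0,0,0,-0.02]
    - [0,0.3,-4.5,0,0,0,-0.02]
    - [0,0.3,-4.5,0,0,0,-0.02]
    - [0,0.3,-4.5,0,0,0,-0.02]
    - [0,0.3,-4.5,0,0,0,-0.02]
    - [0,0.3,-4.5,0,0,0,-0.02]
    - [0,0,0,0,0,0,0]

```text
time_s: 14.25
ee_pos: [0.5192, 0.0051, 0.2416]
eef_rot: [-3.141, 0.0, 3.017]
force: [0.6, 0.4, -0.6]
grip_width: 0.094
grip_force: 0.0
```

```bash
cat > m2.py <<'E'
from circ import *
t=cam('top'); s=cam('side')
for p2 in (20,30): 
  print('pot outer',hough(t,(128,213),.157,.080,p2=p2)); print('lid outer',hough(t,(374,222),.011,.084,p2=p2))
print(ctrl.get_obs()['ee_pos'],ctrl.get_obs()['eef_rot'])
A=cv2.resize(t['bgr'][165:260,85:170],(340,380),interpolation=2); B=cv2.resize(t['bgr'][180:265,330:420],(450,425),interpolation=2)
A=cv2.copyMakeBorder(A,0,45,0,0,0)
cv2.imwrite('pics/g4.png',np.hstack([A,B]))
E
python3 m2.py
```

```text
pot outer [([0.5502, 0.2816], -0.7), ([0.5457, 0.2819], 1.5), ([0.5464, 0.2769], -2.9)]
lid outer [([0.535, -0.3266], 1.3), ([0.5338, -0.332], -5.3), ([0.5411, -0.3273], -0.9)]
pot outer [([0.5463, 0.2831], -0.7), ([0.5497, 0.2788], 1.5), ([0.5447, 0.278], -1.8)]
lid outer [([0.5378, -0.3286], -3.1)]
[0.51915819 0.00860543 0.24156379] [3.14143515e+00 1.84576696e-04 3.02009136e+00]
```

View pics/g4.png

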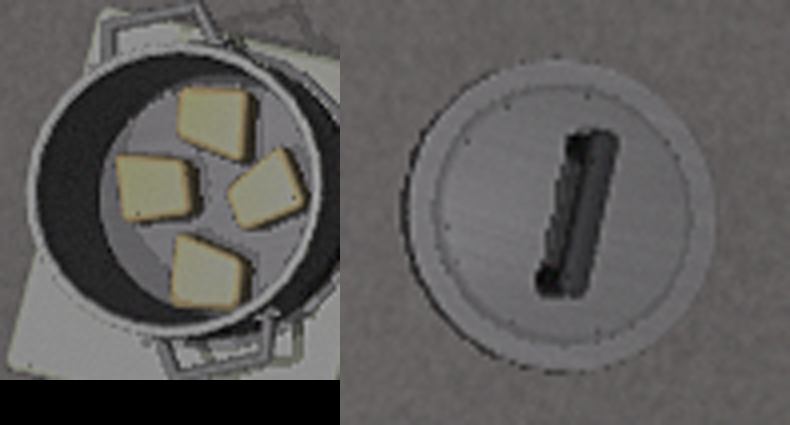

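Four pieces lie flat in the pot. The lid's bar centre is near (587,215) in the right panel. I refine the rim, lid and bar centres with radial edge fits.

```bash
cat > fit.py <<'E'
from h import *
from scipy.optimize import least_squares
def edge(c,ctr,z,R,angs,sgn,w=.009):
    g=cv2.GaussianBlur(cv2.cvtColor(c['bgr'],cv2.COLOR_BGR2GRAY).astype(np.float32),(3,3),0); rs=np.arange(R-w,R+w,.0004); P=[]
    for a in angs:
        q=np.array([proj(c,[ctr[0]+r*np.cos(a),ctr[1]+r*np.sin(a),z]) for r in rs],np.float32)
        v=cv2.remap(g,q[:,:1].copy(),q[:,1:].copy(),cv2.INTER_CUBIC)[:,0]; d=np.gradient(np.convolve(v,np.ones(3)/3,'same'))[3:-3]*sgn
        r=rs[3:-3][d.argmax()]; P.append((ctr[0]+r*np.cos(a),ctr[1]+r*np.sin(a),R))
    return np.array(P)
def fit(P):
    f=least_squares(lambda x:np.hypot(P[:,0]-x[0],P[:,1]-x[1])-P[:,2],P[:,:2].mean(0),loss='soft_l1',f_scale=.001); return f.x.round(4),np.median(abs(f.fun)).round(5)
D=np.deg2rad
def pot(c,ctr=(.548,.28)):
    for _ in range(3):
        P=np.vstack([edge(c,ctr,.157,.077,D(np.arange(30,170,4)),1),edge(c,ctr,.157,.080,D(np.arange(-110,-25,4)),-1)]); ctr,e=fit(P)
    return ctr,e
def lid(c,ctr=(.537,-.329)):
    for _ in range(3): ctr,e=fit(edge(c,ctr,.011,.084,D(np.arange(-180,20,4)),-1))
    return ctr,e
if __name__=='__main__':
    t=cam('top'); print('pot',pot(t),'lid',lid(t))
    for u in((587,215),(611,138),(577,292)): print('bar',onz(t,(330+(u[0]-340)/5-.4,180+u[1]/5-.4),.054)[:2].round(4))
    print('rim manual',onz(t,(85+175/4-.4,165+190/4-.4),.157)[:2],'lid manual',onz(t,(330+219/5-.4,180+215/5-.4),.011)[:2])
E
python3 fit.py
```

```text
pot (array([0.5489, 0.2784]), np.float64(0.00108)) lid (array([ 0.538 , -0.3278]), np.float64(0.00061))
bar [ 0.5366 -0.3272]
bar [ 0.5765 -0.3401]
bar [ 0.4973 -0.3216]
rim manual [0.54723879 0.27900398] lid manual [ 0.53679699 -0.32767171]
```

>>> apply_moves:
  deltas:
    - [0,0.2,-4.2,0,0,0,-0.02]
    - [0,0.2,-4.2,0,0,0,-0.02]
    - [0,0.2,-4.2,0,0,0,-0.02]
    - [0,0.2,-4.2,0,0,0,-0.03]
    - [0,0.2,-4.2,0,0,0,0]
    - [0,0.2,-4.2,0,0,0,0]
    - [0,0.3,-4.2,0,0,0,0]
    - [0,0.3,-4.2,0,0,0,0]
    - [60,0,0,-3,0,0,0]
    - [60,0,0,-3,0,0,0]

```text
time_s: 15.4
ee_pos: [0.538, -0.3265, 0.1807]
eef_rot: [-3.141, 0.001, 2.932]
force: [0.0, 0.1, -0.4]
grip_width: 0.0813
grip_force: 0.0
```

>>> apply_moves:
  deltas:
    - [60,0,0,-3,0,0,0]
    - [60,0,0,-3,0,0,0]
    - [60,0,0,-3,0,0,0]
    - [60,0,0,-1.5,0,0,0]
    - [60,0,0,0,0,0,0]
    - [60,0,0,0,0,0,0]

```text
time_s: 16.0
ee_pos: [0.5379, -0.3266, 0.0776]
eef_rot: [-3.141, 0.001, 2.933]
force: [-0.0, 0.2, 0.7]
grip_width: 0.0716
grip_force: 0.0
```

Align y by 1 mm and go down to TCP z ≈ 0.055, then close.

>>> apply_moves:
  deltas:
    - [60,0,-0.1,-1,0,0,0]
    - [60,0,0,-1,0,0,0]
    - [60,0,0,-0.25,0,0,0]
    - [60,0,0,0,0,0,0]
    - [255,0,0,0,0,0,0]
    - [255,0,0,0,0,0,0]
    - [255,0,0,0,0,0,0]
    - [255,0,0,0,0,0,0]
    - [255,0,0,0,0,0,0]
    - [255,0,0,0,0,0,0]
  grip_force: 30

```text
time_s: 17.0
ee_pos: [0.5371, -0.3278, 0.054]
eef_rot: [-3.142, 0.0, 2.932]
force: [-1.0, -0.0, 0.2]
grip_width: 0.0272
grip_force: 0.0
```

>>> apply_moves:
  deltas:
    - [255,0,0,0,0,0,0]
    - [255,0,0,0,0,0,0]
    - [255,0,0,0,0,0,0]
    - [255,0,0,0,0,0,0]
    - [255,0,0,0,0,0,0]
    - [255,0,0,0,0,0,0]
    - [255,0,0,0,0,0,0]

```text
time_s: 17.7
ee_pos: [0.5371, -0.3279, 0.054]
eef_rot: [-3.141, 0.0, 2.932]
force: [0.1, -2.3, 0.6]
grip_width: 0.0155
grip_force: 30.0
```

>>> apply_moves:
  deltas:
    - [255,0,0,1,0,0,0]
    - [255,0,0,2,0,0,0]
    - [255,0,0,3,0,0,0]
    - [255,0,0,4,0,0,0]
    - [255,0,0,4,0,0,0]
    - [255,0,0,4,0,0,0]
    - [255,0,0,3,0,0,0]
    - [255,0,0,1,0,0,0]
    - [255,0,0,0,0,0,0]
    - [255,0,0,0,0,0,0]

```text
time_s: 18.7
ee_pos: [0.5368, -0.3275, 0.2719]
eef_rot: [3.14, -0.003, 2.932]
force: [0.1, -0.4, -3.8]
grip_width: 0.0158
grip_force: 30.0
```

Run:
```python
from fit import *
t=cam('top');s=cam('side'); o=ctrl.get_obs(); p=o['ee_pos']; print(p,o['eef_rot'],o['moment'],o['force'],'pot',pot(t))
z=p[2]-.045+.003; u=proj(s,[p[0],p[1],z]).astype(int); print(u)
cv2.imwrite('pics/g5.png',cv2.resize(s['bgr'][max(u[1]-70,0):u[1]+70,max(u[0]-90,0):u[0]+90],None,fx=4,fy=4,interpolation=2))
```

```text
[ 0.53677847 -0.32748519  0.27176239] [ 3.14025234e+00 -3.09093219e-03  2.93186554e+00] [ 0.02704131 -0.02171582 -0.0095262 ] [ 0.73205695  0.10447399 -3.72126416] pot (array([0.5489, 0.2784]), np.float64(0.00106))
[278 230]
```

View pics/g5.png

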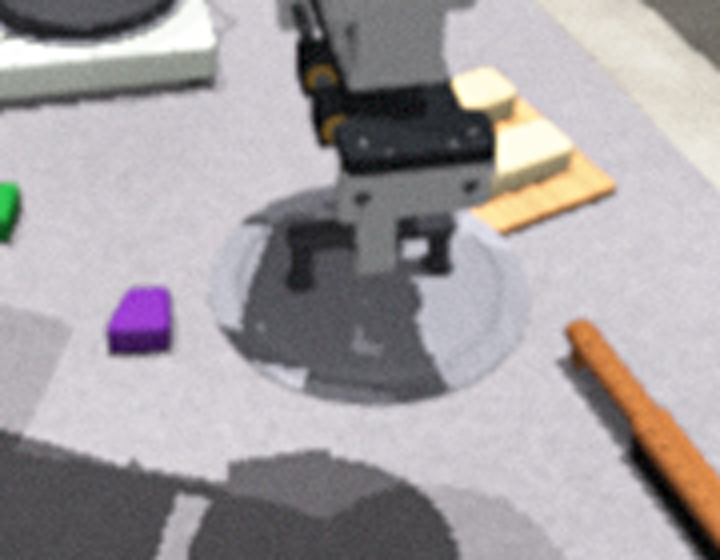

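The lid hangs level and centred in the gripper. Carry it over to the pot.

>>> apply_moves:
  deltas:
    - [255,0,1.5,0,0,0,0]
    - [255,0,3,0,0,0,0]
    - [255,0.1,4,0,0,0,0]
    - [255,0.1,4,0,0,0,0]
    - [255,0.1,4,0,0,0,0]
    - [255,0.1,4,0,0,0,0]
    - [255,0.1,4,0,0,0,0]
    - [255,0.1,4,0,0,0,0]
    - [255,0.1,4,0,0,0,0]
    - [255,0.1,4,0,0,0,0]

```text
time_s: 19.8
ee_pos: [0.5443, 0.0395, 0.2733]
eef_rot: [-3.142, -0.001, 2.932]
force: [0.7, -0.7, -3.3]
grip_width: 0.0157
grip_force: 30.0
```

>>> apply_moves:
  deltas:
    - [255,0.1,4,0,0,0,0]
    - [255,0.1,4,0,0,0,0]
    - [255,0.1,4,0,0,0,0]
    - [255,0.1,4,0,0,0,0]
    - [255,0,4,0,0,0,0]
    - [255,0,2.5,0,0,0,0]
    - [255,0,1.5,0,0,0,0]
    - [255,0,0,0,0,0,0]
    - [255,0,0,0,0,0,0]
    - [255,0,0,0,0,0,0]

```text
time_s: 20.8
ee_pos: [0.5492, 0.2762, 0.2739]
eef_rot: [-3.141, -0.0, 2.931]
force: [-0.2, -0.0, -3.4]
grip_width: 0.0159
grip_force: 30.0
```

>>> apply_moves:
  deltas:
    - [255,0,0.2,-1.5,0,0,0]
    - [255,0,0,-2,0,0,0]
    - [255,0,0,-1.5,0,0,0]
    - [255,0,0,-0.7,0,0,0]
    - [255,0,0,0,0,0,0]
    - [255,0,0,0,0,0,0]

```text
time_s: 21.4
ee_pos: [0.5495, 0.2789, 0.2178]
eef_rot: [3.141, 0.001, 2.931]
force: [-0.1, -0.0, -3.0]
grip_width: 0.0156
grip_force: 30.0
```

Run:
```python
from fit import *
s=cam('side'); o=ctrl.get_obs(); p=o['ee_pos']; print(p,o['moment'],o['force'])
u=proj(s,[.549,.278,.16]).astype(int); print(u)
b=s['bgr'][u[1]-50:u[1]+55,u[0]-60:u[0]+60]
cv2.imwrite('pics/g6.png',cv2.resize(b,None,fx=5,fy=5,interpolation=2))
```

```text
[0.54951687 0.27905916 0.21803022] [ 0.05060454  0.02322783 -0.00869775] [ 0.12868678 -0.53464721 -2.65421239]
[207 130]
```

View pics/g6.png

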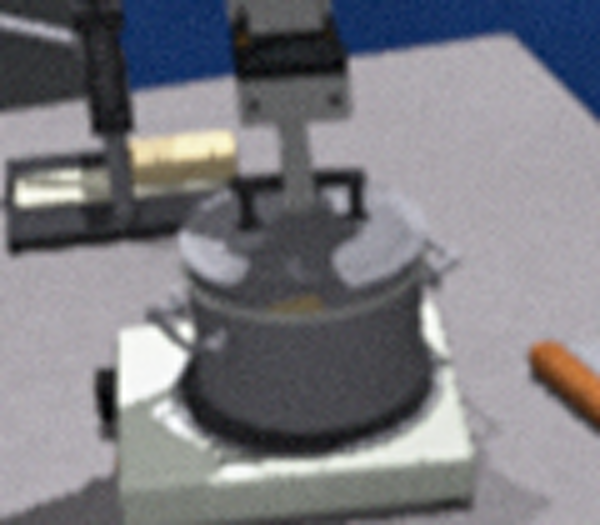

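The lid's extent (178..430) is centred on the rim (188..423). Lower it slowly.

>>> apply_moves:
  deltas:
    - [255,0,0,-0.3,0,0,0]
    - [255,0,0,-0.3,0,0,0]
    - [255,0,0,-0.3,0,0,0]
    - [255,0,0,-0.2,0,0,0]
    - [255,0,0,-0.1,0,0,0]
    - [255,0,0,0,0,0,0]
    - [255,0,0,0,0,0,0]

```text
time_s: 22.15
ee_pos: [0.5492, 0.2792, 0.205]
eef_rot: [3.142, 0.0, 2.932]
force: [0.3, -0.1, -3.5]
grip_width: 0.0154
grip_force: 30.0
```

>>> apply_moves:
  deltas:
    - [255,0,0,-0.1,0,0,0]
    - [255,0,0,-0.1,0,0,0]
    - [255,0,0,0,0,0,0]
    - [255,0,0,0,0,0,0]

```text
time_s: 22.55
ee_pos: [0.5491, 0.2792, 0.2029]
eef_rot: [-3.142, -0.0, 2.932]
force: [0.6, -0.1, -2.6]
grip_width: 0.0156
grip_force: 30.0
```

>>> apply_moves:
  deltas:
    - [255,0,0,-0.1,0,0,0]
    - [255,0,0,0,0,0,0]
    - [255,0,0,-0.05,0,0,0]
    - [255,0,0,0,0,0,0]
    - [255,0,0,0,0,0,0]

```text
time_s: 23.05
ee_pos: [0.5492, 0.2792, 0.202]
eef_rot: [3.141, 0.0, 2.932]
force: [-3.4, -0.8, 4.6]
grip_width: 0.0155
grip_force: 30.0
```

Contact came at the expected seated height (0.202). Relieve the load, open and rise.

>>> apply_moves:
  deltas:
    - [255,0,0,0.05,0,0,0]
    - [255,0,0,0,0,0,0]
    - [130,0,0,0,0,0,0]
    - [130,0,0,0,0,0,0]
    - [130,0,0,0,0,0,0]
    - [130,0,0,0,0,0,0]
    - [130,0,0,1,0,0,0]
    - [130,0,0,2,0,0,0]
    - [130,0,0,3,0,0,0]
    - [130,0,0,3,0,0,0]
  grip_force: 5

```text
time_s: 24.05
ee_pos: [0.549, 0.2791, 0.2937]
eef_rot: [3.142, 0.0, 2.932]
force: [-0.1, -0.1, -0.5]
grip_width: 0.0464
grip_force: 0.0
```

>>> apply_moves:
  deltas:
    - [130,0,-4,1,0,0,0]
    - [130,0,-4,0,0,0,0]
    - [130,0,-4,0,0,0,0]
    - [130,0,-4,0,0,0,0]
    - [130,0,-4,0,0,0,0]
    - [130,0,-4,0,0,0,0]
    - [130,0,-4,0,0,0,0]
    - [130,0,0,0,0,0,0]
    - [130,0,0,0,0,0,0]

```text
time_s: 24.95
ee_pos: [0.5492, -0.0012, 0.3026]
eef_rot: [3.141, 0.001, 2.93]
force: [-0.2, 0.6, 0.5]
grip_width: 0.0458
grip_force: 0.0
```

Run:
```python
from fit import *
s=cam('side'); t=cam('top'); o=ctrl.get_obs(); print(o['ee_pos'],o['force'],o['grip_width'])
ctr=(.549,.279)
for _ in range(3): ctr,e=fit(edge(t,ctr,.159,.084,D(np.arange(0,360,5)),-1))
print('lid',ctr,e)
cv2.imwrite('pics/g7.png',np.hstack([cv2.resize(s['bgr'][80:190,150:265],(418,400),interpolation=2),cv2.resize(t['bgr'][160:280,75:188],(377,400),interpolation=2)]))
```

```text
[5.49191110e-01 5.54907065e-05 3.02368403e-01] [ 0.61459845 -0.03042798  0.37907204] 0.04586458859224124
lid [0.5511 0.2793] 0.00149
```

View pics/g7.png

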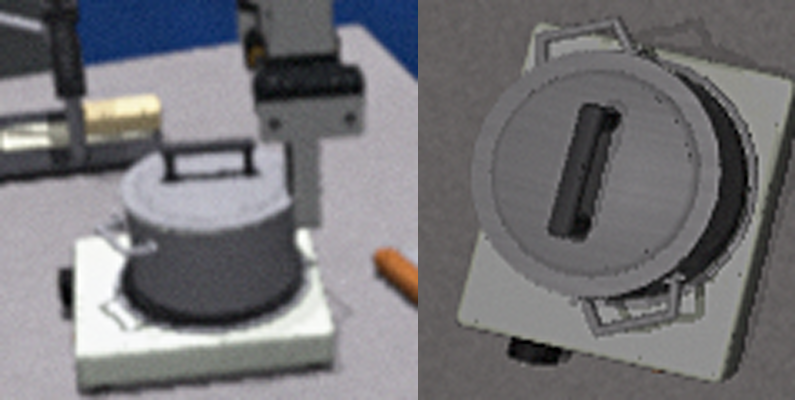

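The side and top views both show the lid flat on the rim and concentric with the pot. The pot is still in place and the gripper is clear, so I hand in.

```bash
python3 -c "
from station import ctrl
print(ctrl.hand_in())"
```

```text
the job is handed in; nothing more can be done
None
```

Both cream end pieces are in the pot and the lid was lowered on and looks seated level. The pot was not shifted, nothing else was touched, and I handed the job in at about 25 s on the robot's clock; no verdict was returned.

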